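# Shut the tagged valve in the pottery bench's valve box

### The job

The water to the glaze-spray booth has to be turned off at the valve box on the pottery bench. Slide the box's flat metal cover right back along its guides to the end stop, pushing it along without lifting it, and leave it there; of the two levers this uncovers, push the one with the round tag on its end a quarter turn clockwise until it is fully shut, square across its pipe. Nothing is to be picked up: leave the other lever open and everything else on the bench and in the box where it stands.

Things in the scene. Friction and masses are not known exactly. Their poses are not given: they have to be found in the camera images.
- valve_box: Grey sheet-steel valve box fixed to the bench; sizes in mm. 256 wide (own x, away from robot), 566 long (own y), top at 100; origin at the centre of its underside on the bench, z up. Half is open above, half roofed (top at 100). Aluminium guides along both long edges and end stops at both ends stand 12 above the top (to 112). Pipes leave low at the back and at the -y end.
- box_opening (a point): Centre of the box's open half, level with the box top (100 above bench); axes as the box's; at box x = 0, y = -136. The opening measures 230 (x) by 272 (y) between the walls; the fixed roof begins 136 towards +y. Inside, a header pipe runs along y 80 towards -x (top 49 above bench); two branch pipes along x (top 51), each with a ball valve, lie side by side, 105 apart.
- cover: Loose aluminium plate 243 (x) x 274 (y) x 4, 0.55 to 0.9 kg, lying on the box top between the guides (about 2 mm play each side). Origin: centre of its underside; axes as the box's. It slides along the box's y under a push of 4 to 12 N. Starts at box y = -139 (shut) to -119; at +143 it is against the +y end stop and the opening is wholly uncovered.
- cover_bar (a point): Centre of the cover's bridge handle: a round bar 10 diameter, 110 long along x, on two posts 100 apart. It is 60 towards -y from the cover's centre; bar axis 26 above the plate's upper face, 130 above the bench. Cover slid fully back to the stop: this point at box y = +83.
- tagged_lever_grip (a point): Point on the lever to shut: on its centre line, 45 from its stem, mid-thickness, 71 above bench. Lever 20 wide, its end 85 from the stem; black sleeve from 25 to 85, 10 thick (66 to 76 above bench). Told from the other by a flat round metal tag, 34 diameter, on top of its outer end (66 from the stem, top 79 above bench). Own -x points from stem to free end. Under the cover at first.
- tagged_lever (a joint): Angle of the tagged lever, rad: 0 = open, along its pipe, free end towards the box's -x; grows clockwise seen from above; 1.57 = shut, across the pipe, free end towards the box's +y, at a hard stop. Starts between 0 and 0.45. Stays where left; takes about 0.25 N m to turn (5 to 6 N at 45 from the stem).
- tagged_valve_stem (a point): Stem axis of the tagged valve, about which its lever turns, 71 above bench (lever mid-height); axes as the box's. At box x = 20 and y = -190 or -85 (which of the two valves is the tagged one varies).
- plain_lever_grip (a point): The same point on the other lever, which is alike but carries no tag (45 from its own stem, 71 above bench); its stem is at the other of the two valve places.
- plain_lever (a joint): Angle of the plain lever, same meaning as the tagged one; starts open, between 0 and 0.1, and is to stay open.
- brush_pot_mid (a point): Bystander: terracotta pot, 86 wide and 85 high, with brushes standing in it up to 175 high; beside the open end of the box. This point is on its middle, 43 above its underside.
- glaze_jar_mid (a point): Bystander: white lidded jar, 68 wide and 85 high, off the roofed end of the box. This point is on its middle, 42 above its underside.
- modelling_stick_mid (a point): Bystander: flat wooden stick 150 x 18 x 10, lying along the back of the box. This point is on its middle, 5 above its underside.
- test_tile_mid (a point): Bystander: fired clay tile 80 x 50 x 7, lying off the open end of the box. This point is on its middle, 3.5 above its underside.
- slip_bowl_mid (a point): Bystander: white bowl, 110 wide and 50 high, off the roofed end of the box. This point is on its middle, 25 above its underside.
- spray_bottle_mid (a point): Bystander: spray bottle, 68 wide and 188 high, behind the box. This point is on its middle, 90 above its underside.
- coupling_mid (a point): Bystander: spare brass hose coupling, 26 wide and 28 high, standing on the box floor (4 above the bench) between the two valves, its top 32 above the bench, well below the levers. This point is on its middle, 14 above its underside.

How it is judged (in metres and radians):
On the way, in this order (a step that is already met when the one before it is completed fails the run):
1. the cover is slid back to within 20 mm of its end stop, the tagged lever not yet shut (y of cover_bar in the frame of valve_box above 0.063 m and value of joint tagged_lever below 1.2 rad), for 0.2 s.
2. the tagged lever is pushed fully shut (value of joint tagged_lever above 1.45 rad), for 0.2 s.
At the end, for the whole second after the job is handed in: The cover lies in its guides within 20 mm of the end stop, at rest; the tagged lever is within 0.12 rad (7 degrees) of fully shut, at rest; the plain lever is still open (under 0.3 rad) (y of cover_bar in the frame of valve_box above 0.063 m and value of joint tagged_lever above 1.45 rad and value of joint plain_lever below 0.3 rad and velocity of joint tagged_lever below 0.05 rad/s and linear speed of cover below 0.01 m/s); the robot touches nothing.
It fails at once if the cover is lifted out of its guides (raised 12 mm or tipped by 0.1 rad) (z of cover_bar in the frame of valve_box above 0.142 m or angle between cover_bar's own z axis and vertical above 0.1 rad).
It fails at once if the plain lever is turned beyond 0.3 rad (value of joint plain_lever above 0.3 rad).
It fails at once if a bystander is lifted, knocked over or shifted by more than 30 mm (distance of any of brush_pot_mid, glaze_jar_mid, modelling_stick_mid, test_tile_mid, slip_bowl_mid, spray_bottle_mid, coupling_mid from where it was at the start of the episode above 0.03 m).
It also fails if it takes over 50 s, if anything falls off the work surface, if the arm or the gripper's body presses on something with over 40 N, if the wrist force passes 120 N, or if a joint passes its speed limit or range.

### The arm

A 6-joint arm with a two-finger parallel gripper is mounted at the origin on the work surface. World frame = base frame: x ahead of the robot, y to its left, z up, the work surface at z = 0. Lengths are in mm, angles in degrees, forces in N, time in s.
With the tool pointing down it reaches from about 350 to 925 mm from the base axis. Payload 6.4 kg.
Tool frame: the origin (TCP) lies on the centre line of the jaws, within the pads' length; the fingertips stand 19 mm ahead of it and the grasp point (between the pads) is the TCP; z points along the fingers, x is the direction in which the jaws open and shut, and the axes are right-handed (so a half turn about z gives the same grasp; the last joint's range is limited). The gripper opens to 85 mm and grips with 20 to 120 N. Pads are 22 mm wide; open, the fingers measure 114 mm over their backs; the gripper's body (76 mm by 85 mm) begins 54 mm behind the grasp point. The pads swing forward as they close: fully open they stand 13 mm farther back than shut.
Start: joints at [-79.246, 14.043, 89.255, -0, 76.702, -9.975], TCP at [230.078, -607.929, 250.29] pointing down, gripper open.
Joint ranges: [-179.41, 179.41], [-58.25, 129.5], [7.25, 145.43], [-54.29, 234.29], [11.92, 165.04], [-157.13, 157.13]. Speed limits (degrees/s): [147.25, 147.25, 180, 180, 180, 180].

### API

Orientations are given as [roll, pitch, yaw] about the fixed x, y, z axes, in that order (R = Rz(yaw) Ry(pitch) Rx(roll)).
In Python, from workcell import observe, optics, sign_off gives the robot as it stands.
- The arm moves only by the tool step_arm, never from a script. Its argument "motion" is one flat list of numbers, 7 for each row, row after row: the turn, a rotation vector about the tool's x, y, z in rad, then the shift along the tool's x, y, z in m, then the closure, from 0 (fully open) to 1 (shut). In form: [wx, wy, wz, dx, dy, dz, grip, wx, wy, wz, dx, dy, dz, grip, ...]. A call has 1 to 10 rows; each row is the pose to reach, as a shift and turn from the pose commanded when the call began, along the tool's axes at that moment; what a row does not reach only later rows make up. A row lasts 1/8 s, in which the tool goes at most 62.5 mm and 10.7 degrees, less where a joint would pass 70% of its speed; a pose out of reach is approached as far as the arm can. A call with a gripper value outside its range is refused whole. The fingers move at their own pace and stop on an object; the grip force is fixed at half the most. Time passes only in rows, so rows that repeat a pose let the fingers close. It gives the time, the measured TCP pose, the force and the opening at its end, in the units of the state.
- observe(): the state, without advancing time (a new reading comes with each control period).
- optics.capture(name): name is "scene" or "top" or "wrist"; returns a dict with "pixels" (400x640x3 uint8, red, green, blue), "camera_matrix" (3x3 intrinsics, pixels), "rvec" (rotation vector, rad) and "tvec" (3), from world to camera coordinates, as OpenCV has them; the wrist camera has in their place "tool_from_camera" (4x4, takes a point from camera to tool coordinates, whose origin is the TCP and whose axes are the tool frame's). Camera axes: x right, y down, z forward; pixel columns grow to the right and rows downward; lengths in mm; the calibration is good to about 2 mm. A picture is of the moment at which its call begins: read the wrist's pose just before it. There is no depth.
- sign_off(): hands the job in, once; it reports no verdict.
Trained networks look in the newest picture that a camera, given by its name, has taken for a name from the list of things; names that differ only in an ending like _2 or _b are one class to them, and where a whole thing is asked for, a point or a joint stands for the part that bears it (a point fixed in the world has none). Each returns a list of dicts, best first, with "confidence" (0 to 1); they miss things now and then, are a little off and sometimes report something else, mostly with a low value. They report only what shows in the picture. A call takes as long as a camera call.
- optics.outline_of(thing, camera): "region" (400x640 bool, what is visible of it) and "centre" ([column, row] as shares, 0 to 1, of the picture: columns of its width, rows of its height, amid what is visible of it).
- optics.spot_point(thing, camera): "centre" ([column, row] as shares, 0 to 1, of the picture: columns of its width, rows of its height: a listed point, or the origin of a listed thing).
The state is a dict: "time": time; "joint_positions": joint angles; "dq": joint speeds; "tau": joint torques, N m; "eef_pos": TCP position; "tool_rot": TCP orientation; "force": force on the tool from outside, world axes, zero at the start; "ft_torque": the same for the moment, N m; "opening": finger opening in mm.
Only numpy, scipy, OpenCV 4.12 (cv2) and the standard library are available. Lean on these libraries where they do the work, as an engineer would, in place of code of your own. Each camera call takes 0.05 s, during which the arm holds its last target. There are 200 camera calls.

## Working session

There is one attempt and no reset: what is moved stays moved. The work goes in short steps, Python scripts to look and compute and a tool call to move; the robot and the scene stay as the last step left them, time stands still between calls to the robot, and variables do not carry over. Pictures are saved under pics/ and viewed, about 8 in all and at most 12, crops included, and the job is handed in when it is done.

Besides the shell and the picture viewer there is one more tool, called after ">>>" by a JSON object that holds its "method" and its "body". step_arm: Moves the arm, as the interface text tells. Its arguments: {"type":"object","properties":{"motion":{"type":"array","items":{"type":"number"}}},"required":["motion"]}

```bash
mkdir -p pics
cat > h.py <<'E'
import numpy as np, cv2
from workcell import observe, optics, sign_off
from scipy.spatial.transform import Rotation as R
def ray(c, uv, st=None):
    K=np.array(c["camera_matrix"],float)
    d=np.linalg.solve(K,[uv[0],uv[1],1.0])
    if "rvec" in c:
        Rm=cv2.Rodrigues(np.array(c["rvec"],float))[0]; t=np.array(c["tvec"],float).ravel()
        return -Rm.T@t, Rm.T@d
    T=np.array(c["tool_from_camera"],float); Rt=R.from_euler('xyz',st["tool_rot"],degrees=True).as_matrix()
    return np.array(st["eef_pos"])+Rt@T[:3,3], Rt@T[:3,:3]@d
def atz(c,uv,z,st=None):
    o,d=ray(c,uv,st); return o+d*(z-o[2])/d[2]
def save(c,n): cv2.imwrite(f"pics/{n}.png",c["pixels"][:,:,::-1])
E
python3 - <<'E'
from h import *
Z={"valve_box":0,"box_opening":100,"cover":100,"cover_bar":130,"brush_pot_mid":43,"glaze_jar_mid":42,"spray_bottle_mid":90,"slip_bowl_mid":25,"test_tile_mid":3.5}
ims=[]
for cam in("top","scene"):
    c=optics.capture(cam); save(c,cam+"0")
    ims.append(c["pixels"])
    for n,z in Z.items():
        r=optics.spot_point(n,cam)[:2]
        for q in r: print(cam,n,round(q["confidence"],2),np.round(atz(c,np.array(q["centre"])*[640,400],z),1))
s=observe();print(s["time"],s["eef_pos"],s["tool_rot"],s["force"],s["opening"])
E
```

```text
top valve_box 0.26 [ 499.  -105.6    0. ]
top cover 0.88 [489.2 -94.1 100. ]
top cover_bar 0.64 [ 477.6 -153.1  130. ]
top brush_pot_mid 0.7 [ 450.1 -352.9   43. ]
top glaze_jar_mid 0.75 [590.8 339.5  42. ]
top spray_bottle_mid 0.78 [716.3 167.1  90. ]
top slip_bowl_mid 0.64 [467.  400.2  25. ]
top test_tile_mid 0.59 [ 337.9 -318.4    3.5]
scene valve_box 0.86 [505.5  22.6   0. ]
scene valve_box 0.21 [ 433.2 -373.6    0. ]
scene cover 0.74 [488.9 -86.8 100. ]
scene cover_bar 0.67 [ 474.9 -154.1  130. ]
scene brush_pot_mid 0.92 [ 469.9 -345.9   43. ]
scene brush_pot_mid 0.19 [584.8 344.6  43. ]
scene glaze_jar_mid 0.72 [582.3 343.9  42. ]
scene spray_bottle_mid 0.57 [725.5 173.6  90. ]
scene slip_bowl_mid 0.8 [470.5 396.3  25. ]
scene test_tile_mid 0.69 [ 323.2 -325.8    3.5]
1.0 [ 230.07392913 -607.92378818  250.29471533] [-1.79999338e+02  6.43946133e-04 -6.92694312e+01] [-0.21201238  0.68487195 -0.86789194] 85.50583202704597
```

View pics/top0.png

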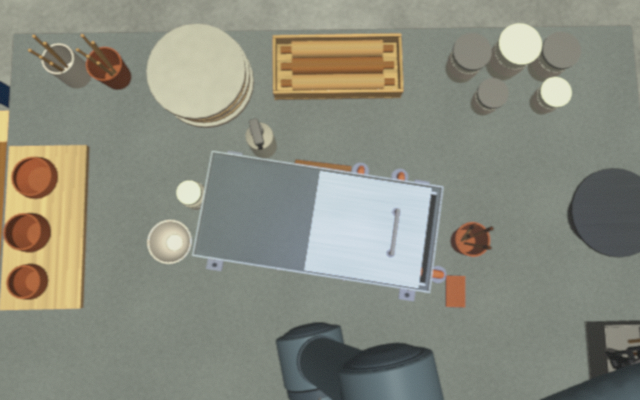

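View pics/scene0.png

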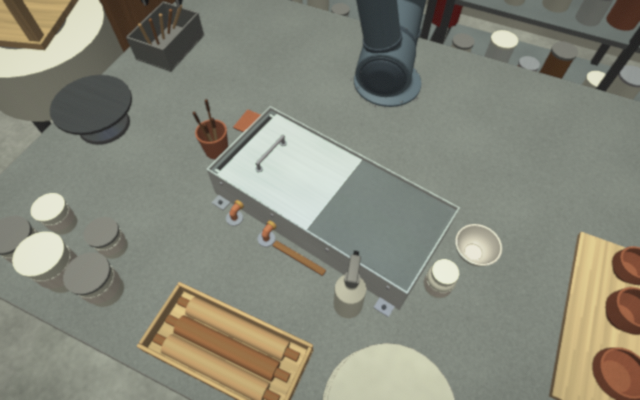

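The top view shows the box outline with corners at about (212,152), (441,186), (431,292) and (194,256). The cover is nearly shut, and its bar runs from (396,211) to (390,254). In the scene view the box corners are at (271,108), (458,208), (407,291) and (209,168), and the bar runs from (283,139) to (259,167).

Run:
```python
from h import *
from scipy.optimize import least_squares
# box corner (own x,y): top-left=(+x,+y) etc.
P={"top":[(212,152,128,283),(441,186,128,-283),(431,292,-128,-283),(194,256,-128,283)],
"scene":[(271,108,-128,-283),(458,208,-128,283),(407,291,128,283),(209,168,128,-283)]}
bars={"top":[(396,211),(390,254)],"scene":[(283,139),(259,167)]}
obs=[];
for cam in P:
    c=optics.capture(cam)
    for u,v,x,y in P[cam]:
        w=atz(c,(u,v),112); obs.append((w[0],w[1],x,y)); print(cam,(x,y),np.round(w,1))
    b=[atz(c,p,130) for p in bars[cam]]; print("bar",np.round(b,1),np.round(np.mean(b,0),1))
    for n in("cover_bar","modelling_stick_mid"):
        for q in optics.outline_of(n,cam)[:1]:
            print(n,q["confidence"],np.round(atz(c,np.array(q["centre"])*[640,400],130 if n[0]=='c' else 5),1))
O=np.array(obs)
def f(p,O=O):
    c,s=np.cos(p[2]),np.sin(p[2]); return np.r_[p[0]+c*O[:,2]-s*O[:,3]-O[:,0],p[1]+s*O[:,2]+c*O[:,3]-O[:,1]]
for S in (O,O[:4],O[4:]):
    r=least_squares(lambda p:f(p,S),[500,0,0]); print(r.x[:2],np.degrees(r.x[2]),np.round(r.fun,1))
```

```text
top (128, 283) [681.6 278.9 112. ]
top (128, -283) [ 587.7 -272.9  112. ]
top (-128, -283) [ 335.8 -237.   112. ]
top (-128, 283) [431.7 319.6 112. ]
bar [[ 527.1 -158.9  130. ]
 [ 426.4 -141.1  130. ]] [ 476.7 -150.   130. ]
cover_bar 0.91 [485.9 -90.1 130. ]
modelling_stick_mid 0.49 [663.3   9.9   5. ]
scene (-128, -283) [ 341.4 -223.4  112. ]
scene (-128, 283) [437.6 324.6 112. ]
scene (128, 283) [681.4 281.7 112. ]
scene (128, -283) [ 582.8 -269.6  112. ]
bar [[ 436.5 -136.6  130. ]
 [ 538.9 -149.9  130. ]] [ 487.7 -143.3  130. ]
cover_bar 0.64 [512. -84. 130.]
modelling_stick_mid 0.92 [671.8  15.6   5. ]
[509.99654851  25.24326018] -9.82007933951108 [ 2.8  0.1 -0.2  0.5 -5.8 -5.4  3.   5.   3.4 -2.6  5.2  6.3 -8.4  1.3
  0.6 -5.9]
[509.19775101  22.16132503] -9.538195217492625 [ 0.7  0.8  0.3 -1.8  1.2 -5.3  1.3  2.8]
[510.79534596  28.32519514] -10.105050115314485 [-6.3 -3.1  5.1  4.3 -4.5  4.8  2.8 -3.2]
```

>>> {"method": "step_arm", "body": {"motion": [0,0,-1.038,-0.309,-0.377,0,1,0,0,-1.038,-0.309,-0.377,0,1,0,0,-1.038,-0.309,-0.377,0,1,0,0,-1.038,-0.309,-0.377,0,1,0,0,-1.038,-0.309,-0.377,0,1,0,0,-1.038,-0.309,-0.377,0,1,0,0,-1.038,-0.309,-0.377,0,1,0,0,-1.038,-0.309,-0.377,0,1,0,0,-1.038,-0.309,-0.377,0,1,0,0,-1.038,-0.309,-0.377,0,1]}}

```text
time: 2.55
eef_pos: [473.2, -185.7, 250.4]
tool_rot: [180.0, -0.0, -9.8]
force: [0.4, 0.1, 0.7]
opening: -0.3
```

Run:
```python
from h import *
s=observe();print(s["time"],np.round(s["eef_pos"],1),np.round(s["tool_rot"],2),s["force"],s["opening"])
c=optics.capture("wrist"); save(c,"w1")
for n,z in (("cover_bar",130),("cover",100)):
    for q in optics.spot_point(n,"wrist")[:2]: print(n,round(q["confidence"],2),np.array(q["centre"])*[640,400],np.round(atz(c,np.array(q["centre"])*[640,400],z,s),1))
```

```text
2.55 [ 473.2 -185.7  250.4] [ 1.7998e+02 -1.0000e-02 -9.7800e+00] [0.35018566 0.07096917 0.71765014] -0.33133706171116495
cover_bar 0.85 [320.   155.68] [ 481.3 -149.2  130. ]
cover 0.66 [318.08  79.52] [490.  -90.2 100. ]
cover 0.42 [318.912 156.4  ] [ 479.8 -153.4  100. ]
```

View pics/w1.png

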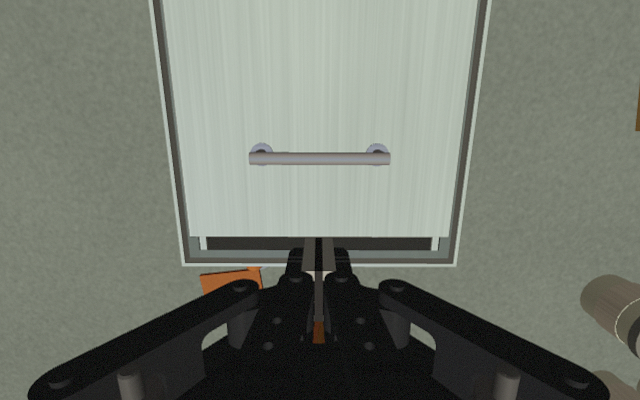

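The wrist view shows the bar centred and level at (250–390,158), straight ahead of the closed fingers, and the tag-end gap at row 243. Next I descend behind the bar.

>>> {"method": "step_arm", "body": {"motion": [0,0,0,0,0,0.055,1,0,0,0,0,0,0.09,1,0,0,0,0,0,0.108,1,0,0,0,0,0,0.11,1,0,0,0,0,-0.01,0.11,1,0,0,0,0,-0.018,0.11,1,0,0,0,0,-0.024,0.11,1,0,0,0,0,-0.03,0.11,1,0,0,0,0,-0.036,0.11,1,0,0,0,0,-0.045,0.11,1]}}

```text
time: 3.95
eef_pos: [481.9, -142.0, 141.7]
tool_rot: [179.8, -0.2, -9.8]
force: [-0.2, -4.8, 3.6]
opening: -0.1
```

>>> {"method": "step_arm", "body": {"motion": [0,0,0,0,-0.015,0,1,0,0,0,0,-0.035,0,1,0,0,0,0,-0.055,0,1,0,0,0,0,-0.075,0,1,0,0,0,0,-0.095,0,1,0,0,0,0,-0.115,0,1,0,0,0,0,-0.135,0,1,0,0,0,0,-0.155,0,1,0,0,0,0,-0.17,0,1,0,0,0,0,-0.18,0,1]}}

```text
time: 5.2
eef_pos: [512.1, 36.4, 141.1]
tool_rot: [179.9, -0.1, -9.7]
force: [-0.9, -5.7, 3.8]
opening: -0.3
```

Run:
```python
from h import *
for cam in ("top","scene"):
    c=optics.capture(cam); save(c,cam+"1")
    for n,z in (("cover_bar",130),("cover",100)):
        for q in optics.spot_point(n,cam)[:1]: print(cam,n,round(q["confidence"],2),np.round(atz(c,np.array(q["centre"])*[640,400],z),1))
print(observe()["force"],observe()["eef_pos"])
```

```text
top cover_bar 0.68 [521.6  51.8 130. ]
top cover 0.89 [526.  114.5 100. ]
scene cover_bar 0.89 [512.6  52.9 130. ]
scene cover 0.71 [522.6 115.9 100. ]
[-0.46389179  0.28694793  0.42794943] [511.06668143  36.43330705 139.7888682 ]
```

View pics/scene1.png

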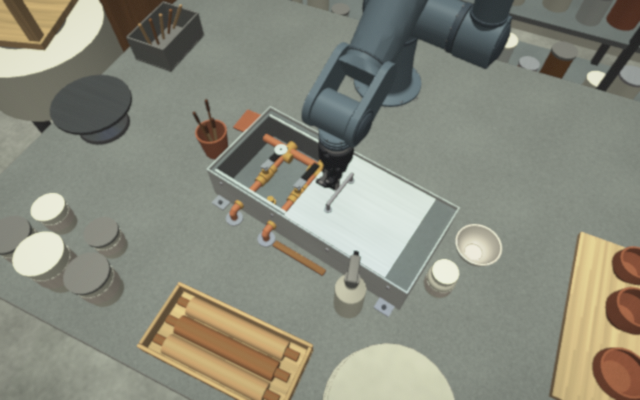

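The scene view shows the cover about 50 mm from the stop. The round tag is at (281,150), on the valve nearest the -y end. I carry on pushing, slowly, to the stop.

>>> {"method": "step_arm", "body": {"motion": [0,0,0,0,-0.01,0,1,0,0,0,0,-0.022,0,1,0,0,0,0,-0.032,0,1,0,0,0,0,-0.039,0,1,0,0,0,0,-0.043,0,1,0,0,0,0,-0.047,0,1,0,0,0,0,-0.05,0,1,0,0,0,0,-0.052,0,1]}}

```text
time: 6.5
eef_pos: [520.4, 87.5, 140.3]
tool_rot: [-180.0, 0.0, -9.8]
force: [-0.7, -2.3, -1.3]
opening: 0.0
```

>>> {"method": "step_arm", "body": {"motion": [0,0,0,0,-0.002,0,1,0,0,0,0,-0.004,0,1,0,0,0,0,-0.006,0,1,0,0,0,0,-0.006,0,1]}}

```text
time: 7.0
eef_pos: [521.1, 92.2, 140.3]
tool_rot: [179.8, 0.1, -9.8]
force: [-3.1, -8.6, 0.3]
opening: -0.1
```

>>> {"method": "step_arm", "body": {"motion": [0,0,0,0,-0.002,0,1,0,0,0,0,-0.003,0,1,0,0,0,0,-0.003,0,1]}}

```text
time: 7.38
eef_pos: [521.1, 92.6, 140.2]
tool_rot: [179.5, 0.1, -9.7]
force: [-6.3, -19.4, 2.1]
opening: 0.3
```

The cover is at the end stop: the force rose to 20 N with no further motion. I back off, raise the tool, and look at the levers.

>>> {"method": "step_arm", "body": {"motion": [0,0,0,0,0.015,0,1,0,0,0,0,0.03,0,1,0,0,0,0,0.035,-0.06,1,0,0,0,0,0.08,-0.11,1,0,0,0,0,0.14,-0.11,1,0,0,0,0,0.2,-0.11,1,0,0,0,0,0.26,-0.11,1,0,0,0,0,0.305,-0.11,1,0,0,0,0,0.305,-0.11,1,0,0,0,0,0.305,-0.11,1]}}

```text
time: 8.62
eef_pos: [470.1, -203.9, 250.3]
tool_rot: [-180.0, -0.0, -9.8]
force: [-0.2, 0.2, -0.2]
opening: -0.2
```

Run:
```python
from h import *
s=observe();print(s["time"],np.round(s["eef_pos"],1),np.round(s["tool_rot"],2),np.round(s["force"],1))
c=optics.capture("wrist"); save(c,"w2")
a=np.radians(-9.8);X=np.array([np.cos(a),np.sin(a)]);Y=np.array([-X[1],X[0]])
def show(cam,c,s=None):
  for n,z in (("tagged_lever_grip",71),("plain_lever_grip",71),("tagged_valve_stem",71),("box_opening",100),("cover_bar",130),("coupling_mid",18)):
    for q in optics.spot_point(n,cam)[:1]:
        uv=np.array(q["centre"])*[640,400]; w=atz(c,uv,z,s); d=w[:2]-[509.5,23.5]
        print(cam,n,round(q["confidence"],2),np.round(uv),np.round(w,1),"box",np.round([d@X,d@Y],1))
show("wrist",c,s)
c=optics.capture("top"); show("top",c)
```

```text
8.625 [ 470.1 -203.9  250.3] [-1.7996e+02 -2.0000e-02 -9.8200e+00] [-0.2  0.2 -0.2]
wrist tagged_lever_grip 0.77 [291. 136.] [ 453.2 -150.8   71. ] box [ -25.8 -181.3]
wrist plain_lever_grip 0.57 [290.  19.] [471.5 -51.8  71. ] box [-24.7 -80.7]
wrist tagged_valve_stem 0.92 [341. 142.] [ 500. -165.   71.] box [  22.7 -187.3]
wrist box_opening 0.96 [319.  75.] [ 488. -105.  100.] box [   0.7 -130.3]
wrist coupling_mid 0.83 [383.  86.] [ 556.9 -118.3   18. ] box [  70.8 -131.7]
top tagged_lever_grip 0.86 [395. 247.] [ 444.4 -163.3   71. ] box [ -32.3 -195.1]
top plain_lever_grip 0.86 [353. 239.] [467.2 -59.7  71. ] box [-27.5 -89.2]
top tagged_valve_stem 0.56 [398. 228.] [ 490.4 -172.6   71. ] box [  14.6 -196.5]
top box_opening 0.8 [378. 228.] [ 490.9 -118.1  100. ] box [   5.8 -142.7]
top cover_bar 0.68 [286. 214.] [524.3 101.1 130. ] box [ 1.4 79. ]
top coupling_mid 0.71 [395. 245.] [ 451.4 -171.9   18. ] box [ -24.  -202.4]
```

View pics/w2.png

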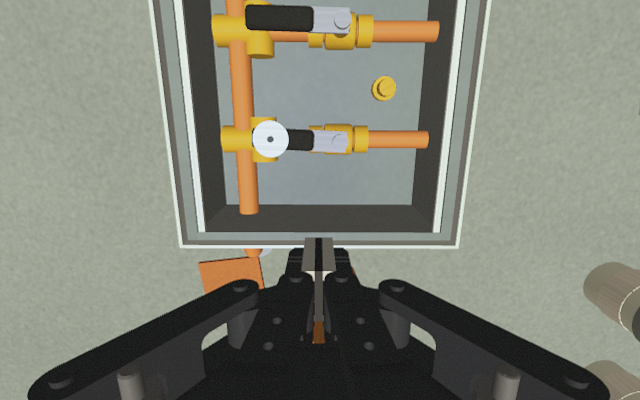

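The wrist view shows the tagged lever (white tag at (270,139), stem at (341,141)) near the box's open end and almost fully open. The plain lever is at row 18 and the coupling at (384,88). I do a quick check of where the closed fingertips really are, and work out the push waypoints.

Run:
```python
from h import *
s=observe(); print(np.round(s["joint_positions"],1))
c=optics.capture("wrist"); T=np.linalg.inv(np.array(c["tool_from_camera"])); K=np.array(c["camera_matrix"])
for p in [(0,-11,19),(0,-11,32),(0,11,19),(10,-11,19),(14,-11,19),(10,11,19)]:
    q=K@(T@np.r_[p,1])[:3]; print(p,np.round(q[:2]/q[2],1))
# tag centre / stem from picture
for n,uv,z in (("tag",(270,139),79),("stem",(341,141),80)): print(n,np.round(atz(c,uv,z,s),1))
# waypoints relative to start TCP (xi,eta)=(-36,-43)
for th in range(0,91,10):
    t=np.radians(th); P=36*np.array([-np.cos(t),np.sin(t)])-21*np.array([np.sin(t),np.cos(t)])
    print(th,round(t,3),np.round([P[0]+36,-(P[1]+43)],1))
```

```text
[-36.2  -4.7 109.2  -0.   75.5 -26.4]
(0, -11, 19) [317.7 234.3]
(0, -11, 32) [317.7 225.4]
(0, 11, 19) [317.8 274.1]
(10, -11, 19) [337.8 234.3]
(14, -11, 19) [345.8 234.3]
(10, 11, 19) [337.1 274.1]
tag [ 433.6 -150.4   79. ]
stem [ 499.2 -163.6   80. ]
0 0.0 [  0. -22.]
10 0.175 [ -3.1 -28.6]
20 0.349 [ -5.  -35.6]
30 0.524 [ -5.7 -42.8]
40 0.698 [ -5.1 -50.1]
50 0.873 [ -3.2 -57.1]
60 1.047 [ -0.2 -63.7]
70 1.222 [  4.  -69.6]
80 1.396 [  9.1 -74.8]
90 1.571 [ 15. -79.]
```

>>> {"method": "step_arm", "body": {"motion": [0,0,0,-0.007,0,0.03,1,0,0,0,-0.013,0,0.06,1,0,0,0,-0.013,0,0.1,1,0,0,0,-0.013,0,0.13,1,0,0,0,-0.013,0,0.13,1]}}

```text
time: 10.0
eef_pos: [455.7, -200.9, 118.0]
tool_rot: [-179.9, 0.3, -9.8]
force: [0.3, -0.4, 0.6]
opening: -0.0
```

>>> {"method": "step_arm", "body": {"motion": [0,0,0,0,0,0.025,1,0,0,0,0,0,0.037,1,0,0,0,0,0,0.037,1,0,0,0,0,-0.012,0.037,1,0,0,0,0,-0.022,0.037,1,0,0,0.09,-0.002,-0.026,0.037,1,0,0,0.175,-0.003,-0.029,0.037,1,0,0,0.26,-0.004,-0.032,0.037,1,0,0,0.349,-0.005,-0.036,0.037,1]}}

```text
time: 11.12
eef_pos: [458.9, -166.6, 84.2]
tool_rot: [179.8, -0.2, -29.9]
force: [-0.9, -5.4, -1.3]
opening: -0.3
```

>>> {"method": "step_arm", "body": {"motion": [0,0,0.122,-0.0023,-0.0044,0,1,0,0,0.227,-0.0039,-0.0086,0,1,0,0,0.349,-0.0051,-0.0136,0,1,0,0,0.471,-0.0056,-0.0186,0,1,0,0,0.576,-0.0056,-0.023,0,1,0,0,0.698,-0.0051,-0.0281,0,1,0,0,0.82,-0.0039,-0.033,0,1,0,0,0.925,-0.0024,-0.0371,0,1,0,0,1.047,-0.0002,-0.0417,0,1]}}

```text
time: 12.25
eef_pos: [477.9, -129.2, 83.6]
tool_rot: [179.8, -0.1, -89.9]
force: [-7.2, -3.8, 3.1]
opening: -0.0
```

Run:
```python
from h import *
s=observe();print(s["time"],np.round(s["eef_pos"],1),np.round(s["tool_rot"],2),np.round(s["force"],1))
c=optics.capture("top"); im=c["pixels"][140:310,180:470]; cv2.imwrite("pics/t3.png",cv2.resize(im,None,fx=2.7,fy=2.7,interpolation=cv2.INTER_CUBIC)[:,:,::-1])
```

```text
12.25 [ 477.9 -129.2   83.6] [ 1.798e+02 -7.000e-02 -8.993e+01] [-7.2 -3.8  3.1]
```

View pics/t3.png

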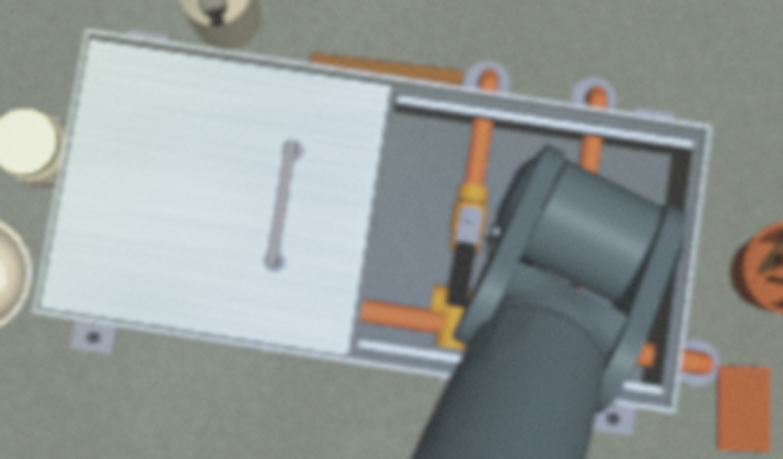

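The top view shows the cover flush at the +y stop and the plain lever still along its pipe; the arm hides the tagged lever. Next comes the last 10°, pressing on to the hard stop.

>>> {"method": "step_arm", "body": {"motion": [0,0,0.09,-0.0017,-0.0034,0,1,0,0,0.175,-0.0031,-0.0066,0,1,0,0,0.175,-0.0028,-0.0086,0,1,0,0,0.175,-0.0026,-0.0096,0,1,0,0,0.175,-0.0026,-0.0096,0,1]}}

```text
time: 12.92
eef_pos: [483.9, -125.5, 82.8]
tool_rot: [179.2, -0.0, -99.7]
force: [-21.8, -2.0, 14.4]
opening: -0.3
```

>>> {"method": "step_arm", "body": {"motion": [0,0,0,0,-0.001,0,1,0,0,0,0,-0.001,0,1,0,0,0,0,0.01,0,1,0,0,0,0,0.02,0,1,0,0,0,0,0.02,-0.05,1,0,0,0,0,0.02,-0.11,1,0,0,0,0,0.06,-0.16,1,0,0,0,0,0.11,-0.18,1,0,0,0,0,0.11,-0.18,1]}}

```text
time: 14.05
eef_pos: [379.5, -107.7, 266.3]
tool_rot: [-179.5, -0.2, -99.8]
force: [-0.0, 0.3, 0.9]
opening: 0.1
```

Run:
```python
from h import *
s=observe();print(s["time"],np.round(s["eef_pos"],1),np.round(s["tool_rot"],2),np.round(s["force"],1))
c=optics.capture("wrist"); save(c,"w4")
for cam,cc,ss in (("wrist",c,s),("top",optics.capture("top"),None)):
  for n,z in (("tagged_lever_grip",71),("tagged_valve_stem",71),("cover_bar",130),("plain_lever_grip",71)):
    for q in optics.spot_point(n,cam)[:1]:
        uv=np.array(q["centre"])*[640,400]; print(cam,n,round(q["confidence"],2),np.round(uv),np.round(atz(cc,uv,z,ss),1))
```

```text
14.05 [ 379.5 -107.7  266.3] [-179.54   -0.18  -99.84] [-0.   0.3  0.9]
wrist tagged_lever_grip 0.93 [306.  51.] [ 508.1 -117.8   71. ]
wrist tagged_valve_stem 0.85 [358.  52.] [ 498.3 -167.1   71. ]
wrist cover_bar 0.74 [13. 66.] [525.1 109.9 130. ]
wrist plain_lever_grip 0.8 [245. 104.] [471.  -50.1  71. ]
top tagged_lever_grip 0.85 [380. 224.] [ 501.9 -128.2   71. ]
top tagged_valve_stem 0.69 [395. 228.] [ 491.6 -163.8   71. ]
top cover_bar 0.88 [287. 214.] [525.5  98.7 130. ]
top plain_lever_grip 0.7 [352. 235.] [476.4 -57.5  71. ]
```

View pics/w4.png

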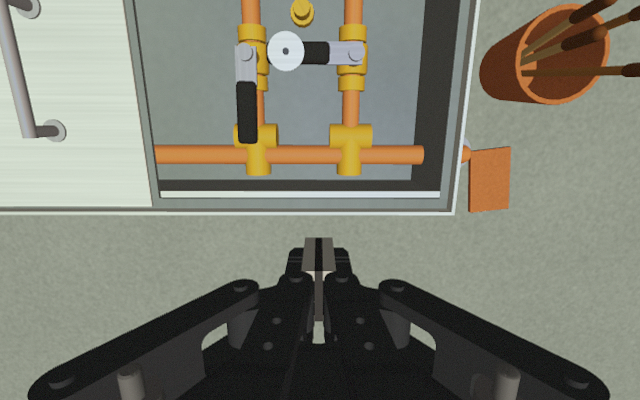

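The wrist view shows the tagged lever square across its pipe (stem (356,53), tag (286,51)). The plain lever still lies along its pipe at x≈247, the cover is back, and the tool is clear of everything. I hand the job in.

```bash
python3 -c "
from workcell import sign_off,observe
print(sign_off(), observe()['time'])"
```

```text
the job is handed in; nothing more can be done
the job is handed in; nothing more can be done
```

I slid the cover back by its bar with the closed fingers, without lifting it. I then pushed the tagged lever (the valve nearest the box's -y end) a quarter turn clockwise to its stop, withdrew the arm and handed in at about 14 s of robot time.

**Cover:** at the end stop the push force rose to about 20 N with no further motion.

**Tagged lever:** the push force reached about 22 N at its stop, roughly three times what turning it needs. The last wrist picture shows it square across its pipe.

**Plain lever and bystanders:** the plain lever still lies along its pipe in that picture. The bystanders looked undisturbed in the pictures, but I did not measure their positions again.

**Robot:** it ended clear of everything, with the contact force near zero.

**Disagreement:** the top and wrist cameras differed by about 10 mm on the final bar position, giving box y ≈ +74 and +85 mm. Both are above the 63 mm limit, and the force at the stop supports the cover being fully back.

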